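# Fetch the bobbin from behind the containers

### The job

Load the empty bobbin into the winding jig: first clear the bottle, the tin and the jar, which stand in front of it, onto the cork mat, all three standing upright there together; then lay the bobbin's axle in the jig's two notches, before any of the three leaves the mat. Finally stand each container upright again, well centred, on the very stand of the board that it came from, keep them from falling over, and leave the little model capstan on the board undisturbed.

Things in the scene. Friction and masses are not known exactly. Their poses are not given: they have to be found in the camera images.
- bottle: Amber bottle with a narrow black cap, upright and round: body 38 mm in diameter up to 90 mm, then a shoulder and a 23 mm cap, 125 mm in all. About 0.2 kg. Origin: centre of its underside, z up. Bottle, tin and jar stand in a row on the board's three stands, in an order that differs each time.
- tin: Square upright can of bare metal with a paper band and a small black screw cap: 42 x 42 mm, 103 mm to its flat top, 115 mm over the cap. About 0.25 kg. Origin: centre of its underside, z up; x and y square to its faces.
- jar: Wide round white jar with a grey lid: 46 mm in diameter, 95 mm high with its lid. About 0.18 kg. Origin: centre of its underside, z up.
- bobbin: Empty brown wooden bobbin lying behind the row, its length (y) along the row: core 24 mm in diameter, 92 mm long, between square cheeks 36 x 36 x 5 mm; steel axle 8 mm in diameter, 170 mm over all. 0.1 kg. Origin: middle of the axle, 18 mm above the board it lies on. Grip across the core, between the cheeks; until cleared, the containers leave no room for a finger there.
- jig: Fixed white winding jig: foot 90 (x) x 190 (y) x 14 mm, two cheeks 10 mm thick, 122 mm apart inside, at either end of y. Each has a V notch open upwards, 42 mm wide at the mouth, bottom 56 mm, mouth 77 mm above the table. The axle lies along the jig's y, either way round. Origin: centre of the foot's underside. Seated, the bobbin's origin is 62 mm above it, up to 10 mm off along y.
- mat: Cork mat fixed on the table, the side area for clearing: 240 mm (x) by 130 mm (y), 3 mm thick. Origin: centre of its underside. Jig and mat stand to the left and right of the board; which is on which side differs.
- board: Fixed plywood board in the middle, 200 (x) by 230 (y) mm, top 12 mm above the table. Origin: centre of its underside. Three square cork inlays, flush, 54 mm wide, are the stands, one per container: centres at x = -60 mm, y = -64, 0 and 64 mm in its frame. The bobbin lies farther along +x, then the capstan.
- capstan: Small dark turned wooden model capstan on the board behind the bobbin, 32 mm in diameter, 34 mm high, loose. Leave it alone. Origin: centre of its underside.

How it is judged:
By the outcome, as a careful person would: the job done as asked, in the order asked, and still so for the second after the job is handed in, with the robot touching nothing.
It also fails if it takes over 147 s, if anything falls off the work surface, if the arm or the gripper's body presses on something with over 40 N, if the wrist force passes 120 N, or if a joint passes its speed limit or range.

### The arm

A 7-joint arm with a two-finger parallel gripper is mounted at the origin on the work surface. World frame = base frame: x ahead of the robot, y to its left, z up, the work surface at z = 0. Lengths are in m, angles in rad, forces in N, time in s.
With the tool pointing down it reaches from about 0.4 to 0.85 m from the base axis. Payload 10.4 kg.
Tool frame: the origin (TCP) lies at the very end of the fingers, on their centre line; the grasp point (between the pads) lies 19 mm behind it (r.pinch_z is the distance from the TCP to the grasp point, in m); z points along the fingers, y is the line along which they close (so a half turn about z gives the same grasp; the last joint's range is limited). The gripper opens to 87 mm and grips with 3 to 60 N. Pads are 19 mm wide; open, the fingers measure 117 mm over their backs; the gripper's body (75 mm by 190 mm) begins 51 mm behind the grasp point.
Start: joints at [1.323, 0.332, -0.065, 1.46, 0.022, 1.35, -0.088], TCP at [0.139, -0.609, 0.223] pointing down, gripper open.
Joint ranges: [-2.6, 2.6], [-0.5, 2.12], [-1.47, 1.34], [0.16, 2.42], [-1.27, 4.41], [0.06, 2.06], [-2.6, 2.6]. Speed limits (rad/s): [2.22, 2.22, 2.79, 2.79, 3.14, 3.14, 3.14].

### API

Orientations are given as a unit quaternion [x, y, z, w].
In Python, from bench import r, camera gives the robot as it stands. The module is installed in compiled form; this text tells all that it offers.
- The arm moves only by the shell command python3 -m pendant 'ROWS' [FORCE]. ROWS is JSON, a list of rows, each an object with "dp": the shift along the tool's x, y, z as a fraction of full scale, a list of three; "rotation": the turn, a rotation vector about the tool's x, y, z as a fraction of full scale, a list of three; "jaw": the opening, from 0 (shut) to 1 (fully open). A call has 1 to 8 rows; each row is the pose to reach, as a shift and turn from the pose commanded when the call began, along the tool's axes at that moment, turning the shorter way round; what a row does not reach only later rows make up. Full scale, the value 1, is 0.15 m for a shift and 2 pi rad for a turn. A row lasts 1/8 s, in which the tool goes at most 62.5 mm and 10.7 degrees, less where a joint would pass 70% of its speed; a pose out of reach is approached as far as the arm can. A call with a number of a shift or a turn outside -1 to 1 is refused whole. A call with a gripper value outside its range is refused whole. The fingers move at their own pace and stop on an object; FORCE is the grip in N (left out, the last holds). Time passes only in rows, so rows that repeat a pose let the fingers close. It gives the time, the measured TCP pose, the force, the opening and the grip force at its end, in the units of the state.
- r.read_state(): the state, without advancing time (a new reading comes with each control period).
- camera(name): name is "scene" or "top" or "wrist"; returns a dict with "image" (420x560x3 uint8, red, green, blue), "z_map" (420x560 float32, m along the optical axis (not along the pixel's ray), 0 where there is no reading), "mtx" (3x3 intrinsics, pixels), "T" (4x4, takes a point from camera to world coordinates). Camera axes: x right, y down, z forward; pixel columns grow to the right and rows downward; lengths in m; the calibration is good to about 2 mm. The wrist camera is an equidistant fisheye: a pixel r from the principal point sees the ray r / f radians off the axis. A picture is of the moment at which its call begins.
- r.close_job(): hands the job in; it is judged then, once.
The state is a dict: "time": time; "joint_positions": joint angles; "joint_vel": joint speeds; "joint_torque": joint torques, N m; "ee_pos": TCP position; "eef_rot": TCP orientation; "ft_force": force on the tool from outside, world axes, zero at the start; "torque": the same for the moment, N m; "width": finger opening in m; "grip_force": force on a finger pad.
Only numpy, scipy, OpenCV 4.12 (cv2) and the standard library are available. Lean on these libraries where they do the work, as an engineer would, in place of code of your own. Each camera call takes 0.05 s, during which the arm holds its last target. There are 200 camera calls.

## Working session

There is one attempt and no reset: what is moved stays moved. The work goes in short steps, Python scripts to look and compute and a shell command to move; the robot and the scene stay as the last step left them, time stands still between calls to the robot, and variables do not carry over. Pictures are saved under pics/ and viewed, at most 14 in all, crops included, and the job is handed in when it is done.

```bash
mkdir -p pics
cat > h.py <<'E'
import numpy as np, cv2, json
from bench import r, camera
from scipy.spatial.transform import Rotation as R
def pts(c):
    z=c["z_map"]; K=c["mtx"]; v,u=np.mgrid[:z.shape[0],:z.shape[1]]
    P=np.stack([(u-K[0,2])/K[0,0]*z,(v-K[1,2])/K[1,1]*z,z],-1)
    return P@c["T"][:3,:3].T+c["T"][:3,3]
def save(c,n): cv2.imwrite(f"pics/{n}.png",c["image"][:,:,::-1])
E
python3 - <<'E'
from h import *
s=r.read_state(); print({k:np.round(v,3).tolist() for k,v in s.items()}, r.pinch_z)
for n in ("top","scene"):
    c=camera(n); save(c,n+"0"); np.savez(n+"0.npz",**c); print(n,c["mtx"].tolist(),np.round(c["T"],3).tolist())
E
```

```text
{'time': 0.0, 'joint_positions': [1.323, 0.333, -0.065, 1.461, 0.022, 1.35, -0.088], 'joint_vel': [0.001, -0.001, -0.0, 0.001, 0.0, 0.001, 0.002], 'joint_torque': [-0.001, -62.325, 0.024, -38.99, -0.061, 0.04, 0.0], 'ee_pos': [0.139, -0.609, 0.222], 'eef_rot': [0.994, 0.112, -0.0, -0.001], 'ft_force': [0.004, 0.792, -0.167], 'torque': [-0.068, 0.0, -0.019], 'grip_force': 0.0, 'width': 0.087} 0.0187
top [[474.86409742288845, 0.0, 278.2159334212559], [0.0, 474.86409742288845, 203.57004109278475], [0.0, 0.0, 1.0]] [[-0.024, -0.996, 0.087, 0.467], [-1.0, 0.024, -0.003, 0.001], [0.001, -0.087, -0.996, 1.123], [0.0, 0.0, 0.0, 1.0]]
scene [[522.4562962886215, 0.0, 285.1599048258176], [0.0, 522.4562962886215, 204.82108641495205], [0.0, 0.0, 1.0]] [[0.466, 0.697, -0.546, 1.058], [0.885, -0.369, 0.284, -0.272], [-0.004, -0.615, -0.789, 0.802], [0.0, 0.0, 0.0, 1.0]]
```

View pics/top0.png

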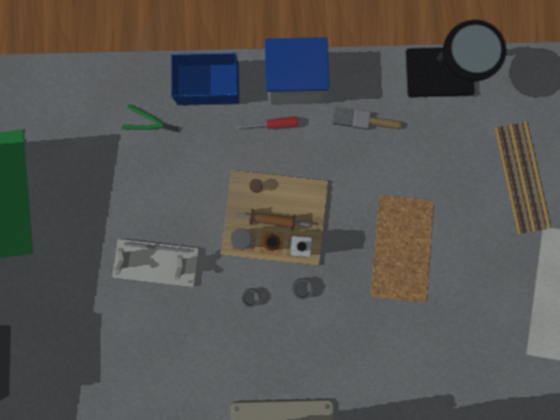

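View pics/scene0.png

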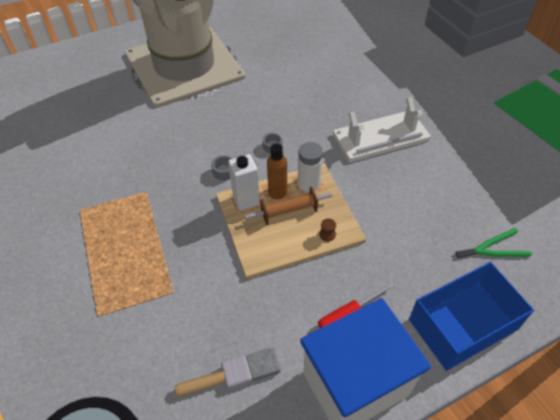

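The top view shows the board at about (275,218). Jar (242,240), bottle (272,242) and tin (301,245) stand in front of the bobbin (273,219), with the capstan at (257,186). The jig is left (157,263), the mat right (403,248), and two small grey cups stand in front. The scene view agrees with this.

```bash
cat > m.py <<'E'
from h import *
c=dict(np.load("top0.npz")); P=pts(c); im=c["image"]; hsv=cv2.cvtColor(im,cv2.COLOR_RGB2HSV)
X,Y,Z=P[...,0],P[...,1],P[...,2]
def rect(m,name):
    m=cv2.morphologyEx(m.astype(np.uint8),cv2.MORPH_OPEN,np.ones((3,3)))
    n,l,s,ct=cv2.connectedComponentsWithStats(m)
    k=1+s[1:,4].argmax(); q=P[l==k][:,:2].astype(np.float32)
    (x,y),wh,a=cv2.minAreaRect(q*1000); print(name,np.round([x,y],1),np.round(wh,1),round(a,2),"z",np.round(np.median(P[l==k][:,2]),4),len(q))
box=lambda a,b,c_,d:(np.indices(Z.shape)[1]>=a)&(np.indices(Z.shape)[1]<=b)&(np.indices(Z.shape)[0]>=c_)&(np.indices(Z.shape)[0]<=d)
sat=hsv[...,1]
rect(box(360,445,185,310)&(sat>90),"mat")
b=box(215,335,165,270)
rect(b&(Z>.006)&(Z<.018),"board(visible)"); rect(b&(Z>.006),"board all")
j=box(100,210,225,300)
rect(j&(Z>.009)&(Z<.02),"foot"); rect(j&(Z>.009),"jigall")
for n,bb in dict(jar=(228,256,225,255),bottle=(258,287,225,255),tin=(288,318,228,262),bob=(230,322,207,232),cap=(247,268,175,198),cup1=(238,265,283,310),cup2=(288,318,275,303),jigL=(112,135,240,280),jigR=(170,196,245,285)).items():
    m=box(*bb); z=Z[m]; t=np.percentile(z,99); 
    lim=(t-.006 if n in("jar","cup1","cup2","cap","bottle","jigL","jigR") else (.108 if n=="tin" else .03))
    mm=m&(Z>lim); q=(P[mm][:,:2]*1000).astype(np.float32); r_=cv2.minAreaRect(q)
    print(n,"top",round(t,4),"rect",np.round(r_[0],1),np.round(r_[1],1),round(r_[2],1),"mean",np.round(q.mean(0),1),"range",np.round(q.min(0)),np.round(q.max(0)),len(q))
E
python3 m.py
```

```text
mat [ 468.3 -177.7] [355.1 237.7] 82.89 z 0.0037 5512
board(visible) [533.8   7.9] [230.7 200.3] 82.07 z 0.0128 6494
board all [533.8   7.9] [230.7 200.3] 82.07 z 0.0136 8368
foot [434.3 285.6] [190.  90.] 81.94 z 0.015 2307
jigall [428.5 193.7] [379.  102.1] 86.35 z 0.0157 3200
jar top 0.1122 rect [482.7  50.9] [99.8 40.4] 88.7 mean [483.3  79.1] range [463.   1.] [504. 101.] 284
bottle top 0.1406 rect [474.6  14.8] [21.5 21.8] 16.5 mean [474.2  13.9] range [464.   1.] [485.  26.] 91
tin top 0.1306 rect [466.1 -34.2] [70.8 41.6] 82.9 mean [464.4 -47.8] range [443. -69.] [486.   1.] 395
bob top 0.1091 rect [507.6  15.5] [169.4  74.8] 80.8 mean [523.7  18. ] range [467. -72.] [552.  96.] 651
cap top 0.0507 rect [542.1  33. ] [160.2  26.6] 13.5 mean [604.7  48.2] range [467.   1.] [619.  61.] 97
cup1 top 0.0258 rect [402.5  46.9] [ 39.8 153.4] 69.4 mean [350.7  66.1] range [330.   1.] [467.  86.] 91
cup2 top 0.0296 rect [400.9 -24.8] [135.3  45.8] 40.2 mean [369.  -52.2] range [343. -77.] [467.   1.] 127
jigL top 0.0772 rect [467.1 183.9] [ 51.6 361.5] 8.2 mean [444.  327.5] range [417.   1.] [469. 360.] 60
jigR top 0.0766 rect [455.6 121.5] [ 48.3 236.6] 17.1 mean [426.7 213.1] range [399.   1.] [467. 228.] 59
```

Run:
```python
import cv2
a=cv2.imread("pics/top0.png")[165:310,100:440]
b=cv2.imread("pics/scene0.png")[100:280,200:440]
cv2.imwrite("pics/topc.png",cv2.resize(a,(800,341),interpolation=cv2.INTER_CUBIC))
cv2.imwrite("pics/scenec.png",cv2.resize(b,(800,600),interpolation=cv2.INTER_CUBIC))
```

```text
(no output)
```

View pics/topc.png

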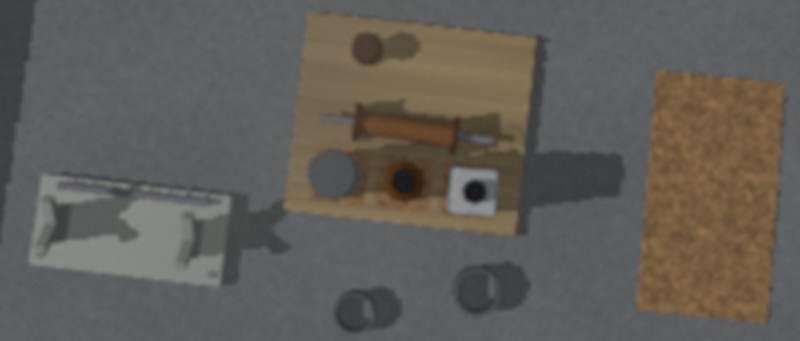

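View pics/scenec.png

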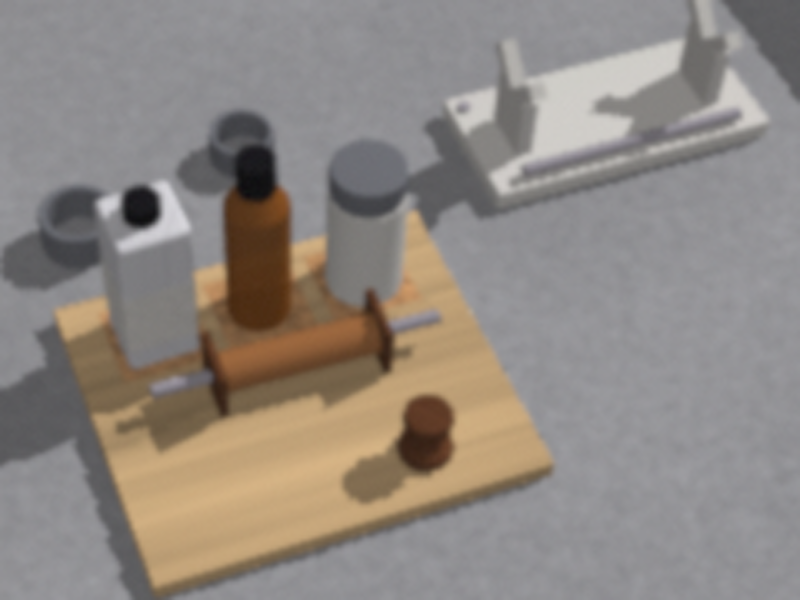

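```bash
sed -i 's/^X,Y,Z=.*/P[c["z_map"]<.3]=np.nan; X,Y,Z=P[...,0],P[...,1],np.nan_to_num(P[...,2])/; s/z=Z\[m\];/z=Z[m];/' m.py
cat >> m.py <<'E'
rect(box(372,436,190,303)&(sat>90)&(Z>.001)&(Z<.007),"mat2")
m=box(112,200,238,290); print("rod zone z", np.round(np.percentile(Z[m&(Z>.018)&(X>.44)&(X<.49)],[5,50,95]),4))
a=-8*np.pi/180; Rb=np.array([[np.cos(a),-np.sin(a)],[np.sin(a),np.cos(a)]]); c0=np.array([.5338,.0079])
for y in (64,0,-64): print("stand",y,np.round((c0+Rb@[-.06,y/1000])*1000,1))
def inb(p): return np.round((np.array(p)/1000-c0)@Rb*1000,1)
for n,bb,lo,hi in (("jar",(228,256,225,255),.095,.2),("bottle",(258,287,225,255),.12,.2),("tin",(288,318,228,262),.108,.2),("bobcore",(230,322,207,232),.03,.06),("cap",(247,268,175,198),.035,.06)):
    mm=box(*bb)&(Z>lo)&(Z<hi); q=P[mm][:,:2]; rr=cv2.minAreaRect((q*1000).astype(np.float32)); B=(q-c0)@Rb*1000
    print(n,"board frame",inb(rr[0]),"box",B.min(0).round(1),B.max(0).round(1),np.round(rr[2],1),"mean",B.mean(0).round(1))
J=np.array([.4343,.2856]); q=P[box(105,205,230,292)&(Z>.03)&(Z<.09)]; B=(q[:,:2]-J)@Rb*1000; print("jig tall",B.min(0),B.max(0))
q=P[box(105,205,230,292)&(Z>.0195)&(Z<.028)]; B=(q[:,:2]-J)@Rb*1000; print("jig rod",np.percentile(B,[3,50,97],axis=0).round(), len(B))
E
python3 m.py
```

```text
mat [ 330.3 -340.8] [0. 3.] 0.0 z nan 5512
board(visible) [533.8   7.9] [230.7 200.3] 82.07 z 0.0128 6494
board all [533.8   7.9] [230.7 200.3] 82.07 z 0.0136 8334
foot [434.3 285.6] [190.  90.] 81.94 z 0.015 2307
jigall [434.3 285.9] [190.5  90. ] 81.94 z 0.0157 3187
jar top 0.1116 rect [483.4  79.4] [42.8 40.4] 88.7 mean [483.5  79.7] range [463.  58.] [504. 101.] 307
bottle top 0.1404 rect [474.2  15.1] [20.7 20.7] 88.6 mean [474.5  14.4] range [464.   5.] [485.  26.] 88
tin top 0.1301 rect [464.3 -48.4] [42.  41.7] 84.0 mean [464.4 -48. ] range [443. -69.] [486. -26.] 393
bob top 0.1086 rect [527.5  13.6] [ 55.1 168.9] 3.6 mean [524.5  18.2] range [497. -72.] [552.  96.] 642
cap top 0.0501 rect [606.7  48.8] [25.2 25.6] 89.1 mean [607.4  48.9] range [594.  36.] [619.  61.] 105
cup1 top 0.0258 rect [349.8  66.3] [39.1 38.6] 88.8 mean [349.2  66.8] range [330.  47.] [369.  86.] 92
cup2 top 0.0292 rect [366.3 -54. ] [45.8 45.4] 88.2 mean [366.2 -54.1] range [343. -77.] [389. -31.] 129
jigL top 0.0766 rect [443.3 350.8] [10.7 53.2] 81.9 mean [442.8 350.8] range [417. 343.] [469. 360.] 61
jigR top 0.0762 rect [424.9 220.3] [10.8 53.5] 81.8 mean [425.4 220.4] range [399. 212.] [451. 228.] 63
mat2 [ 392.3 -282.5] [126.8 111.6] 82.67 z 0.0037 1046
rod zone z [0.0185 0.025  0.0748]
stand 64 [483.3  79.6]
stand 0 [474.4  16.3]
stand -64 [465.5 -47.1]
jar board frame [-59.9  63.8] box [-80.9  42.3] [-38.7  86. ] 89.2 mean [-59.9  63.9]
bottle board frame [-60.   -1.1] box [-70.5 -11.9] [-49.4   9.3] 88.7 mean [-59.7  -1.6]
tin board frame [-60.9 -65.4] box [-82.  -86.5] [-39.9 -43.9] 84.0 mean [-61.  -65.1]
bobcore board frame [-6.7  3.1] box [-38.9 -81.3] [11.4 88.1] 90.0 mean [-7.6  3.6]
cap board frame [66.5 50.6] box [53.6 37.8] [79.6 63.7] 89.1 mean [66.6 50.6]
jig tall [-27.36787342 -71.44658833] [26.60130635 72.00522776]
jig rod [[-29. -73.]
 [ 35.   5.]
 [ 40.  73.]] 280
```

```bash
cat >> m.py <<'E'
print("----")
mm=box(365,440,190,305)&(sat>90)&np.isfinite(P[...,0]); q=P[mm][:,:2]; print("mat",cv2.minAreaRect((q*1000).astype(np.float32)),len(q))
q=P[b&(Z>.03)&(Z<.055)]; q=q[np.isfinite(q[:,0])]; B=(q[:,:2]-c0)@Rb*1000; k=(B[:,0]>-32)&(B[:,0]<25)
B=B[k];zz=q[k,2]
core=B[(abs(B[:,1]-3)<40)&(zz>.036)]; ck=B[(zz>.044)]
print("core",np.percentile(core,[2,50,98],axis=0).round(1),"cheek",ck.min(0).round(1),ck.max(0).round(1))
for lo in(-40,-20,0,20,): t=core[(core[:,1]>lo)&(core[:,1]<lo+20)]; print(lo,t[:,0].min().round(1),t[:,0].max().round(1))
E
python3 m.py | sed -n '/----/,$p'
```

```text
----
mat ((454.26873779296875, -290.05584716796875), (128.65078735351562, 237.94468688964844), 82.71530151367188) 5481
core [[-18.2 -35.3]
 [ -7.7   2.9]
 [  3.4  41.1]] cheek [-25.  -47.5] [11.4 54.6]
-40 -18.7 2.8
-20 -19.0 3.5
0 -18.5 3.9
20 -18.5 4.6
```

```bash
cat > go.py <<'E'
# go.py board_x board_y z(mm): remaining shift in tool axes, in full-scale fractions
from h import *; import sys
a=np.radians(-8); Rb=np.array([[np.cos(a),-np.sin(a)],[np.sin(a),np.cos(a)]]); c0=np.array([533.8,7.9])
s=r.read_state(); p=np.array(s["ee_pos"])*1000; M=R.from_quat(s["eef_rot"]).as_matrix()
print("t",round(s["time"],2),"board",((p[:2]-c0)@Rb).round(1),"z",p[2].round(1),"yaw",round(float(np.degrees(np.arctan2(M[1,0],M[0,0]))),2),"tilt",M[2].round(3),"w",round(s["width"]*1000,1),"g",round(s["grip_force"],1),"F",np.round(s["ft_force"],1))
if len(sys.argv)>3:
    v=list(map(float,sys.argv[1:4])); t=np.array([*(c0+Rb@v[:2]),v[2]]); print("dp",((t-p)@M/150).round(3))
E
python3 -m pendant '[{"dp":[0.2,-0.2,0],"rotation":[0,0,-0.03],"jaw":1},{"dp":[0.45,-0.45,0],"rotation":[0,0,-0.06],"jaw":1},{"dp":[0.74,-0.79,0],"rotation":[0,0,-0.09],"jaw":1},{"dp":[0.74,-0.79,0],"rotation":[0,0,-0.118],"jaw":1},{"dp":[0.74,-0.79,0],"rotation":[0,0,-0.147],"jaw":1},{"dp":[0.74,-0.79,0],"rotation":[0,0,-0.175],"jaw":1},{"dp":[0.74,-0.79,0],"rotation":[0,0,-0.192],"jaw":1},{"dp":[0.74,-0.79,0],"rotation":[0,0,-0.192],"jaw":1}]' 12
python3 go.py -60.5 -65 190
```

```text
time: 1.1
ee_pos: [0.221, -0.4689, 0.2223]
eef_rot: [0.755, 0.656, 0.0, -0.0]
ft_force: [-0.8, -0.7, -0.3]
width: 0.0871
grip_force: 0.0
t 1.1 board [-243.4 -515.7] z 222.3 yaw 81.95 tilt [ 0. -0. -1.] w 87.1 g 0.0 F [-0.8 -0.7 -0.3]
dp [3.006 1.217 0.216]
```

```bash
python3 -m pendant '[{"dp":[0.25,0.1,0],"rotation":[0,0,0],"jaw":1},{"dp":[0.6,0.24,0],"rotation":[0,0,0],"jaw":1},{"dp":[1,0.4,0],"rotation":[0,0,0],"jaw":1}]' >/dev/null
python3 -m pendant '[{"dp":[0.35,0.14,0],"rotation":[0,0,0],"jaw":1},{"dp":[0.7,0.28,0],"rotation":[0,0,0],"jaw":1},{"dp":[1,0.4,0],"rotation":[0,0,0],"jaw":1}]' >/dev/null
python3 -m pendant '[{"dp":[0.35,0.14,0],"rotation":[0,0,0],"jaw":1},{"dp":[0.7,0.28,0.1],"rotation":[0,0,0],"jaw":1},{"dp":[0.9,0.37,0.2],"rotation":[0,0,0],"jaw":1},{"dp":[1,0.417,0.216],"rotation":[0,0,0],"jaw":1},{"dp":[1,0.417,0.216],"rotation":[0,0,0],"jaw":1},{"dp":[1,0.417,0.216],"rotation":[0,0,0],"jaw":1}]'
python3 go.py -60.5 -65 71
```

```text
time: 2.6
ee_pos: [0.4632, -0.0515, 0.1902]
eef_rot: [0.755, 0.655, -0.0, 0.0]
ft_force: [0.8, 0.1, 0.5]
width: 0.0873
grip_force: 0.0
t 2.6 board [-61.7 -68.7] z 190.2 yaw 81.88 tilt [-0. -0. -1.] w 87.3 g 0.0 F [0.8 0.1 0.5]
dp [0.025 0.008 0.795]
```

```bash
python3 -m pendant '[{"dp":[0.006,0,0.2],"rotation":[0,0,0],"jaw":1},{"dp":[0.006,0,0.45],"rotation":[0,0,0],"jaw":1},{"dp":[0.006,0,0.65],"rotation":[0,0,0],"jaw":1},{"dp":[0.006,0,0.795],"rotation":[0,0,0],"jaw":1},{"dp":[0.006,0,0.795],"rotation":[0,0,0],"jaw":1},{"dp":[0.006,0,0.795],"rotation":[0,0,0],"jaw":1},{"dp":[0.006,0,0.795],"rotation":[0,0,0],"jaw":1}]' 
python3 go.py -60.5 -65 71
python3 - <<'E'
from h import *
save(camera("wrist"),"w1")
E
```

```text
time: 3.48
ee_pos: [0.4643, -0.0502, 0.072]
eef_rot: [0.755, 0.656, 0.0, 0.001]
ft_force: [0.7, 0.1, 0.5]
width: 0.0868
grip_force: 0.0
t 3.48 board [-60.8 -67.2] z 72.0 yaw 81.96 tilt [-0.001  0.002 -1.   ] w 86.8 g 0.0 F [0.7 0.1 0.5]
dp [0.015 0.002 0.006]
```

View pics/w1.png

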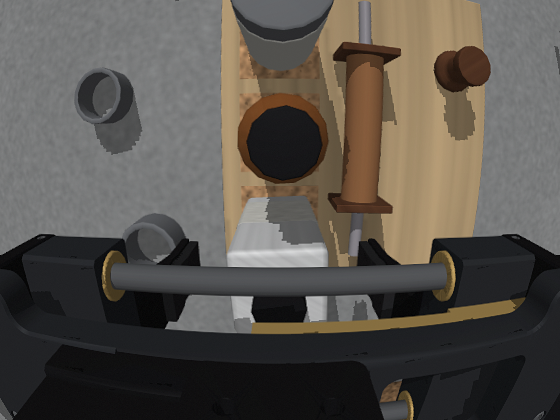

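The tin's top (280,250) sits centred between the open fingers, with bottle (283,140) and bobbin (362,125) clear. Now gripping it.

```bash
python3 -m pendant '[{"dp":[0.005,0,0],"rotation":[0,0,0],"jaw":0},{"dp":[0.005,0,0],"rotation":[0,0,0],"jaw":0},{"dp":[0.005,0,0],"rotation":[0,0,0],"jaw":0},{"dp":[0.005,0,0],"rotation":[0,0,0],"jaw":0},{"dp":[0.005,0,0],"rotation":[0,0,0],"jaw":0},{"dp":[0.005,0,0],"rotation":[0,0,0],"jaw":0},{"dp":[0.005,0,0],"rotation":[0,0,0],"jaw":0},{"dp":[0.005,0,0],"rotation":[0,0,0],"jaw":0}]' 25
python3 go.py -60.5 -65 71
python3 -m pendant '[{"dp":[0,0,-0.07],"rotation":[0,0,0],"jaw":0},{"dp":[0,0,-0.15],"rotation":[0,0,0],"jaw":0},{"dp":[0,0,-0.25],"rotation":[0,0,0],"jaw":0},{"dp":[0,0,-0.33],"rotation":[0,0,0],"jaw":0},{"dp":[0,0,-0.33],"rotation":[0,0,0],"jaw":0}]' >/dev/null
python3 go.py -37.8 -306 110
```

```text
time: 4.53
ee_pos: [0.4638, -0.0491, 0.0709]
eef_rot: [0.755, 0.656, 0.0, 0.0]
ft_force: [1.4, -0.4, -1.4]
width: 0.042
grip_force: 24.7
t 4.53 board [-61.4 -66.1] z 70.9 yaw 82.0 tilt [-0.  0. -1.] w 42.0 g 24.7 F [ 1.4 -0.4 -1.4]
dp [ 0.008  0.006 -0.001]
t 5.15 board [-60.8 -66.2] z 121.6 yaw 81.99 tilt [-0.001  0.002 -1.   ] w 41.9 g 24.7 F [-0.3 -0.3 -3.1]
dp [-1.598  0.153  0.079]
```

```bash
python3 -m pendant '[{"dp":[-0.08,0,0],"rotation":[0,0,0],"jaw":0},{"dp":[-0.22,0.02,0],"rotation":[0,0,0],"jaw":0},{"dp":[-0.4,0.04,0],"rotation":[0,0,0],"jaw":0},{"dp":[-0.6,0.06,0],"rotation":[0,0,0],"jaw":0},{"dp":[-0.8,0.08,0],"rotation":[0,0,0],"jaw":0}]' >/dev/null
python3 -m pendant '[{"dp":[-0.2,0.02,0],"rotation":[0,0,0],"jaw":0},{"dp":[-0.4,0.04,0],"rotation":[0,0,0],"jaw":0},{"dp":[-0.58,0.055,0],"rotation":[0,0,0],"jaw":0},{"dp":[-0.72,0.07,0.08],"rotation":[0,0,0],"jaw":0},{"dp":[-0.8,0.075,0.16],"rotation":[0,0,0],"jaw":0},{"dp":[-0.8,0.075,0.24],"rotation":[0,0,0],"jaw":0},{"dp":[-0.8,0.075,0.24],"rotation":[0,0,0],"jaw":0}]'
python3 go.py -37.8 -306 63
```

```text
time: 6.65
ee_pos: [0.4529, -0.2883, 0.083]
eef_rot: [0.754, 0.657, -0.0, -0.001]
ft_force: [-0.4, 0.4, -2.6]
width: 0.0421
grip_force: 24.7
t 6.65 board [ -38.9 -304.6] z 83.0 yaw 82.08 tilt [ 0.002 -0.002 -1.   ] w 42.1 g 24.7 F [-0.4  0.4 -2.6]
dp [-0.01   0.008  0.133]
```

```bash
python3 -m pendant '[{"dp":[0,0,0.05],"rotation":[0,0,0],"jaw":0},{"dp":[0,0,0.09],"rotation":[0,0,0],"jaw":0},{"dp":[0,0,0.12],"rotation":[0,0,0],"jaw":0},{"dp":[0,0,0.13],"rotation":[0,0,0],"jaw":0},{"dp":[0,0,0.138],"rotation":[0,0,0],"jaw":0},{"dp":[0,0,0.138],"rotation":[0,0,0],"jaw":0}]'
python3 -m pendant '[{"dp":[0,0,0],"rotation":[0,0,0],"jaw":0.55},{"dp":[0,0,0],"rotation":[0,0,0],"jaw":0.7},{"dp":[0,0,0],"rotation":[0,0,0],"jaw":0.8},{"dp":[0,0,0],"rotation":[0,0,0],"jaw":0.8},{"dp":[0,0,0],"rotation":[0,0,0],"jaw":0.8}]' >/dev/null
python3 go.py -37.8 -306 63
python3 -m pendant '[{"dp":[0,0,-0.2],"rotation":[0,0,0],"jaw":0.8},{"dp":[0,0,-0.5],"rotation":[0,0,0],"jaw":1},{"dp":[0,0,-0.85],"rotation":[0,0,0],"jaw":1},{"dp":[0.2,-0.05,-0.9],"rotation":[0,0,0],"jaw":1},{"dp":[0.5,-0.1,-0.9],"rotation":[0,0,0],"jaw":1},{"dp":[0.8,-0.15,-0.9],"rotation":[0,0,0],"jaw":1}]' >/dev/null
python3 go.py -60 -1 200
```

```text
time: 7.4
ee_pos: [0.4534, -0.29, 0.0638]
eef_rot: [0.755, 0.656, 0.0, 0.0]
ft_force: [-0.5, -0.2, -3.2]
width: 0.0421
grip_force: 24.7
t 8.03 board [ -38.2 -306.1] z 63.7 yaw 82.0 tilt [-0.  0. -1.] w 69.0 g 0.0 F [-0.6 -0.2 -0.6]
dp [0.001 0.003 0.005]
t 8.78 board [ -61.  -184.9] z 198.9 yaw 81.97 tilt [-0.     0.001 -1.   ] w 86.9 g 0.0 F [ 0.7  0.8 -1.1]
dp [ 1.226  0.006 -0.008]
```

```bash
python3 -m pendant '[{"dp":[0.3,0,0],"rotation":[0,0,0],"jaw":1},{"dp":[0.65,0,0],"rotation":[0,0,0],"jaw":1},{"dp":[1,0,0],"rotation":[0,0,0],"jaw":1},{"dp":[1,0,0],"rotation":[0,0,0],"jaw":1},{"dp":[1,0,0],"rotation":[0,0,0],"jaw":1}]' >/dev/null
python3 go.py -60 -1 63
```

```text
t 9.4 board [-60.7 -36.6] z 198.6 yaw 82.0 tilt [-0.001 -0.    -1.   ] w 86.9 g 0.0 F [-0.1 -0.7 -0.1]
dp [0.238 0.005 0.904]
```

```bash
python3 -m pendant '[{"dp":[0.15,0,0],"rotation":[0,0,0],"jaw":1},{"dp":[0.23,0.002,0.15],"rotation":[0,0,0],"jaw":1},{"dp":[0.23,0.002,0.4],"rotation":[0,0,0],"jaw":1},{"dp":[0.23,0.002,0.65],"rotation":[0,0,0],"jaw":1},{"dp":[0.23,0.002,0.85],"rotation":[0,0,0],"jaw":1},{"dp":[0.23,0.002,0.904],"rotation":[0,0,0],"jaw":1},{"dp":[0.23,0.002,0.904],"rotation":[0,0,0],"jaw":1},{"dp":[0.23,0.002,0.904],"rotation":[0,0,0],"jaw":1}]' >/dev/null
python3 go.py -60 -1 63
python3 -m pendant '[{"dp":[0,0,0],"rotation":[0,0,0],"jaw":0},{"dp":[0,0,0],"rotation":[0,0,0],"jaw":0},{"dp":[0,0,0],"rotation":[0,0,0],"jaw":0},{"dp":[0,0,0],"rotation":[0,0,0],"jaw":0},{"dp":[0,0,0],"rotation":[0,0,0],"jaw":0},{"dp":[0,0,0],"rotation":[0,0,0],"jaw":0},{"dp":[0,0,0],"rotation":[0,0,0],"jaw":0},{"dp":[0,0,0],"rotation":[0,0,0],"jaw":0}]' 22 >/dev/null
python3 go.py -60 -1 63
python3 -m pendant '[{"dp":[0,0,-0.07],"rotation":[0,0,0],"jaw":0},{"dp":[0,0,-0.15],"rotation":[0,0,0],"jaw":0},{"dp":[0,0,-0.25],"rotation":[0,0,0],"jaw":0},{"dp":[0,0,-0.33],"rotation":[0,0,0],"jaw":0},{"dp":[0,0,-0.33],"rotation":[0,0,0],"jaw":0}]' >/dev/null
python3 go.py 38.5 -306 112
```

```text
t 10.4 board [-59.5  -1.8] z 64.3 yaw 81.97 tilt [-0.     0.002 -1.   ] w 87.1 g 0.0 F [ 0.3 -0.   0.3]
dp [ 0.005 -0.003  0.008]
t 11.4 board [-60.4  -1.6] z 63.1 yaw 82.0 tilt [-0.  0. -1.] w 38.0 g 21.9 F [ 0.6  0.  -0.3]
dp [0.004 0.003 0.001]
t 12.03 board [-59.7  -1.6] z 113.8 yaw 81.98 tilt [-0.     0.002 -1.   ] w 37.8 g 21.9 F [-0.4 -0.2 -2. ]
dp [-2.029  0.655  0.014]
```

```bash
python3 -m pendant '[{"dp":[-0.07,0.05,0],"rotation":[0,0,0],"jaw":0},{"dp":[-0.2,0.16,0],"rotation":[0,0,0],"jaw":0},{"dp":[-0.38,0.3,0],"rotation":[0,0,0],"jaw":0},{"dp":[-0.58,0.45,0],"rotation":[0,0,0],"jaw":0},{"dp":[-0.78,0.57,0],"rotation":[0,0,0],"jaw":0},{"dp":[-1,0.655,0],"rotation":[0,0,0],"jaw":0}]' >/dev/null
python3 -m pendant '[{"dp":[-0.2,0,0],"rotation":[0,0,0],"jaw":0},{"dp":[-0.4,0,0],"rotation":[0,0,0],"jaw":0},{"dp":[-0.6,0,0],"rotation":[0,0,0],"jaw":0},{"dp":[-0.8,0,0],"rotation":[0,0,0],"jaw":0},{"dp":[-0.93,0,0.07],"rotation":[0,0,0],"jaw":0},{"dp":[-1,0,0.15],"rotation":[0,0,0],"jaw":0},{"dp":[-1.0,0,0.24],"rotation":[0,0,0],"jaw":0},{"dp":[-1.0,0,0.24],"rotation":[0,0,0],"jaw":0}]' >/dev/null
python3 go.py 38.5 -306 55.5
```

```text
t 13.78 board [  37.1 -300. ] z 74.9 yaw 82.1 tilt [ 0.002 -0.002 -1.   ] w 37.9 g 21.9 F [ 0.2  0.1 -1.5]
dp [-0.04   0.009  0.129]
```

```bash
python3 -m pendant '[{"dp":[-0.02,0,0.05],"rotation":[0,0,0],"jaw":0},{"dp":[-0.027,0,0.09],"rotation":[0,0,0],"jaw":0},{"dp":[-0.027,0,0.12],"rotation":[0,0,0],"jaw":0},{"dp":[-0.027,0,0.13],"rotation":[0,0,0],"jaw":0},{"dp":[-0.027,0,0.138],"rotation":[0,0,0],"jaw":0},{"dp":[-0.027,0,0.138],"rotation":[0,0,0],"jaw":0}]'
python3 -m pendant '[{"dp":[0,0,0],"rotation":[0,0,0],"jaw":0.5},{"dp":[0,0,0],"rotation":[0,0,0],"jaw":0.6},{"dp":[0,0,0],"rotation":[0,0,0],"jaw":0.7},{"dp":[0,0,0],"rotation":[0,0,0],"jaw":0.75},{"dp":[0,0,0],"rotation":[0,0,0],"jaw":0.75}]' >/dev/null
python3 go.py 38.5 -306 55
python3 -m pendant '[{"dp":[0,0,-0.2],"rotation":[0,0,0],"jaw":0.75},{"dp":[0,0,-0.55],"rotation":[0,0,0],"jaw":0.8},{"dp":[0,0,-0.93],"rotation":[0,0,0],"jaw":1},{"dp":[0.2,-0.15,-0.93],"rotation":[0,0,0],"jaw":1},{"dp":[0.5,-0.4,-0.93],"rotation":[0,0,0],"jaw":1},{"dp":[0.9,-0.65,-0.93],"rotation":[0,0,0],"jaw":1},{"dp":[0.9,-0.65,-0.93],"rotation":[0,0,0],"jaw":1}]' >/dev/null
python3 go.py -60 64 194
python3 -m pendant '[{"dp":[0.3,0,0],"rotation":[0,0,0],"jaw":1},{"dp":[0.65,0,0],"rotation":[0,0,0],"jaw":1},{"dp":[1,0,0],"rotation":[0,0,0],"jaw":1},{"dp":[1,0,0],"rotation":[0,0,0],"jaw":1}]' >/dev/null
python3 go.py -60 64 71
```

```text
time: 14.52
ee_pos: [0.5288, -0.3001, 0.056]
eef_rot: [0.755, 0.656, -0.0, 0.0]
ft_force: [0.1, -0.2, -2.3]
width: 0.0375
grip_force: 21.9
t 15.15 board [  37.8 -305.7] z 55.9 yaw 82.0 tilt [-0.  0. -1.] w 64.4 g 0.0 F [ 0.  -0.  -0.2]
dp [-0.002  0.004  0.006]
t 16.02 board [ -61.2 -167.4] z 195.7 yaw 82.25 tilt [-0.002 -0.    -1.   ] w 87.0 g 0.0 F [-0.3 -0.9 -0.3]
dp [1.543 0.015 0.008]
t 16.52 board [-59.7 -16.7] z 195.9 yaw 82.37 tilt [ 0.001  0.001 -1.   ] w 87.3 g 0.0 F [-0.9 -0.9 -0.2]
dp [0.537 0.001 0.833]
```

```bash
python3 -m pendant '[{"dp":[0.2,0,0],"rotation":[0,0,0],"jaw":1},{"dp":[0.45,0,0.0],"rotation":[0,0,0],"jaw":1},{"dp":[0.53,0.001,0.2],"rotation":[0,0,0],"jaw":1},{"dp":[0.53,0.001,0.45],"rotation":[0,0,0],"jaw":1},{"dp":[0.53,0.001,0.7],"rotation":[0,0,0],"jaw":1},{"dp":[0.53,0.001,0.886],"rotation":[0,0,0],"jaw":1},{"dp":[0.53,0.001,0.886],"rotation":[0,0,0],"jaw":1},{"dp":[0.53,0.001,0.886],"rotation":[0,0,0],"jaw":1}]' >/dev/null
python3 go.py -60 64 63
python3 -m pendant '[{"dp":[0,0,0],"rotation":[0,0,0],"jaw":0},{"dp":[0,0,0],"rotation":[0,0,0],"jaw":0},{"dp":[0,0,0],"rotation":[0,0,0],"jaw":0},{"dp":[0,0,0],"rotation":[0,0,0],"jaw":0},{"dp":[0,0,0],"rotation":[0,0,0],"jaw":0},{"dp":[0,0,0],"rotation":[0,0,0],"jaw":0},{"dp":[0,0,0],"rotation":[0,0,0],"jaw":0},{"dp":[0,0,0],"rotation":[0,0,0],"jaw":0}]' 22 >/dev/null
python3 go.py -60 64 63
python3 -m pendant '[{"dp":[0,0,-0.07],"rotation":[0,0,0],"jaw":0},{"dp":[0,0,-0.15],"rotation":[0,0,0],"jaw":0},{"dp":[0,0,-0.25],"rotation":[0,0,0],"jaw":0},{"dp":[0,0,-0.33],"rotation":[0,0,0],"jaw":0},{"dp":[0,0,-0.33],"rotation":[0,0,0],"jaw":0}]' >/dev/null
python3 go.py -115 -306 112
```

```text
t 17.52 board [-58.7  58.7] z 63.5 yaw 81.97 tilt [ 0.     0.001 -1.   ] w 86.9 g 0.0 F [-0.5  0.3  0. ]
dp [ 0.036 -0.009  0.003]
t 18.52 board [-59.4  58.8] z 62.5 yaw 82.0 tilt [-0.  0. -1.] w 45.7 g 22.0 F [ 1.4 -0.7 -0.3]
dp [ 0.035 -0.004 -0.003]
t 19.15 board [-58.8  58.9] z 113.1 yaw 81.98 tilt [-0.     0.002 -1.   ] w 45.4 g 22.0 F [-1.   0.6 -1.3]
dp [-2.433 -0.374  0.007]
```

```bash
python3 -m pendant '[{"dp":[-0.07,-0.02,0],"rotation":[0,0,0],"jaw":0},{"dp":[-0.2,-0.08,0],"rotation":[0,0,0],"jaw":0},{"dp":[-0.38,-0.16,0],"rotation":[0,0,0],"jaw":0},{"dp":[-0.58,-0.25,0],"rotation":[0,0,0],"jaw":0},{"dp":[-0.78,-0.33,0],"rotation":[0,0,0],"jaw":0},{"dp":[-1,-0.376,0],"rotation":[0,0,0],"jaw":0}]' >/dev/null
python3 -m pendant '[{"dp":[-0.2,0,0],"rotation":[0,0,0],"jaw":0},{"dp":[-0.4,0,0],"rotation":[0,0,0],"jaw":0},{"dp":[-0.6,0,0],"rotation":[0,0,0],"jaw":0},{"dp":[-0.8,0,0],"rotation":[0,0,0],"jaw":0},{"dp":[-1,0,0],"rotation":[0,0,0],"jaw":0}]' > /dev/null
python3 -m pendant '[{"dp":[-0.2,0,0],"rotation":[0,0,0],"jaw":0},{"dp":[-0.35,0,0.06],"rotation":[0,0,0],"jaw":0},{"dp":[-0.43,0,0.15],"rotation":[0,0,0],"jaw":0},{"dp":[-0.43,0,0.24],"rotation":[0,0,0],"jaw":0},{"dp":[-0.43,0,0.24],"rotation":[0,0,0],"jaw":0},{"dp":[-0.43,0,0.24],"rotation":[0,0,0],"jaw":0}]' >/dev/null
python3 go.py -115 -306 54.5
```

```text
t 21.27 board [-115.6 -304.8] z 76.1 yaw 82.09 tilt [ 0.  0. -1.] w 44.8 g 22.0 F [ 0.3  0.2 -1.8]
dp [-0.008  0.004  0.144]
```

Run:
```python
from h import *
c=camera("scene"); save(c,"s2"); cv2.imwrite("pics/s2c.png",cv2.resize(c["image"][100:330,60:370,::-1],(800,594),interpolation=cv2.INTER_CUBIC))
```

```text
(no output)
```

View pics/s2c.png

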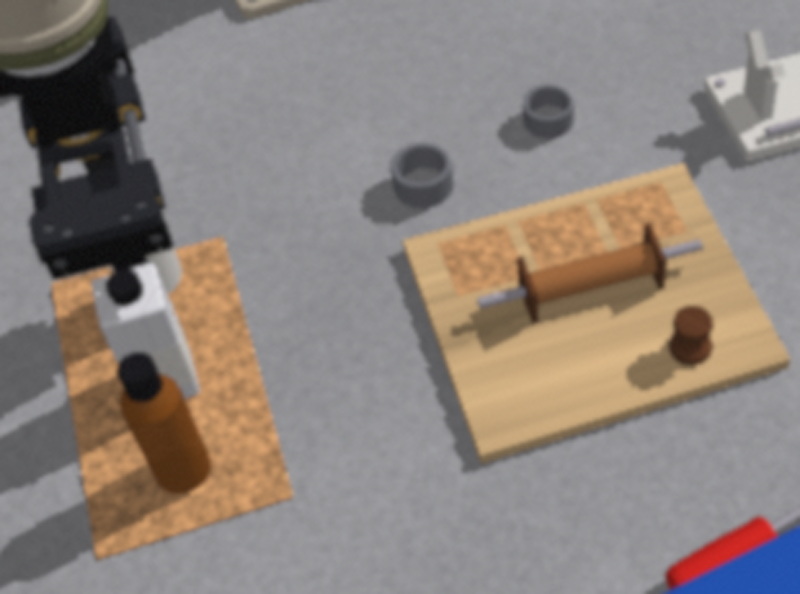

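The tin (145,330) and bottle (170,430) stand upright on the mat. The jar is hidden in the gripper behind the tin (165,270), and the board is clear around the bobbin. I'll lower the jar gently.

```bash
python3 -m pendant '[{"dp":[0,0,0.05],"rotation":[0,0,0],"jaw":0},{"dp":[0,0,0.09],"rotation":[0,0,0],"jaw":0},{"dp":[0,0,0.12],"rotation":[0,0,0],"jaw":0},{"dp":[0,0,0.138],"rotation":[0,0,0],"jaw":0},{"dp":[0,0,0.146],"rotation":[0,0,0],"jaw":0},{"dp":[0,0,0.146],"rotation":[0,0,0],"jaw":0}]'
python3 - <<'E'
from h import *
c=camera("wrist"); save(c,"w2")
E
```

```text
time: 22.08
ee_pos: [0.3765, -0.2787, 0.0541]
eef_rot: [0.755, 0.656, 0.0, 0.0]
ft_force: [-0.8, -0.0, -2.8]
width: 0.0452
grip_force: 22.0
```

View pics/w2.png

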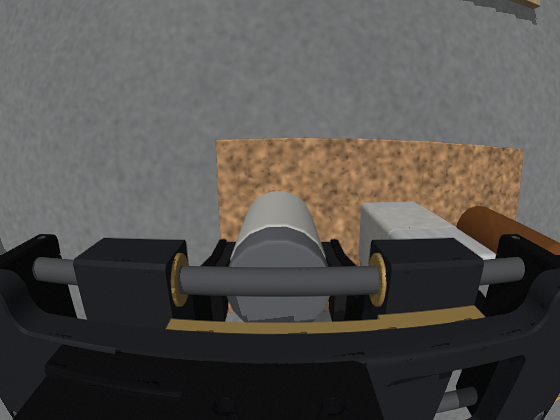

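The jar (278,260) is upright in the grip and over the mat, with the tin (410,235) alongside. Releasing, then lifting away.

```bash
python3 -m pendant '[{"dp":[0,0,0.004],"rotation":[0,0,0],"jaw":0.56},{"dp":[0,0,0.004],"rotation":[0,0,0],"jaw":0.62},{"dp":[0,0,0.004],"rotation":[0,0,0],"jaw":0.7},{"dp":[0,0,0.004],"rotation":[0,0,0],"jaw":0.8},{"dp":[0,0,0.004],"rotation":[0,0,0],"jaw":0.8}]' >/dev/null
python3 -m pendant '[{"dp":[0,0,-0.15],"rotation":[0,0,0],"jaw":0.8},{"dp":[0,0,-0.5],"rotation":[0,0,0],"jaw":0.8},{"dp":[0,0,-0.9],"rotation":[0,0,0],"jaw":0.7},{"dp":[0.2,0.1,-0.9],"rotation":[0,0,0],"jaw":0.6},{"dp":[0.5,0.3,-0.9],"rotation":[0,0,0],"jaw":0.6},{"dp":[0.9,0.6,-0.9],"rotation":[0,0,0],"jaw":0.6},{"dp":[0.9,0.6,-0.9],"rotation":[0,0,0],"jaw":0.6}]' >/dev/null
python3 -m pendant '[{"dp":[0.3,0.04,0],"rotation":[0,0,0],"jaw":0.6},{"dp":[0.6,0.07,0],"rotation":[0,0,0],"jaw":0.6},{"dp":[0.9,0.1,0.1],"rotation":[0,0,0],"jaw":0.6},{"dp":[0.9,0.1,0.2],"rotation":[0,0,0],"jaw":0.6},{"dp":[0.9,0.1,0.2],"rotation":[0,0,0],"jaw":0.6},{"dp":[0.9,0.1,0.2],"rotation":[0,0,0],"jaw":0.6}]' >/dev/null
python3 go.py -7.2 3.4 60
cat > v.py <<'E'
from h import *
import sys
a=np.radians(-8); Rb=np.array([[np.cos(a),-np.sin(a)],[np.sin(a),np.cos(a)]]); c0=np.array([.5338,.0079])
c=camera("top"); save(c,sys.argv[1]); P=pts(c); P[c["z_map"]<.3]=np.nan
B=(P[...,:2]-c0)@Rb*1000; Z=np.nan_to_num(P[...,2])*1000
def blob(n,x0,x1,y0,y1,z0,z1):
    m=(B[...,0]>x0)&(B[...,0]<x1)&(B[...,1]>y0)&(B[...,1]<y1)&(Z>z0)&(Z<z1)
    k,l,s,ct=cv2.connectedComponentsWithStats(m.astype(np.uint8))
    for i in range(1,k):
        if s[i,4]>15:
            q=B[l==i]; rr=cv2.minAreaRect(q.astype(np.float32)); print(n,"c",np.round(rr[0],1),"size",np.round(rr[1],1),"ang",round(rr[2],1),"z",np.percentile(Z[l==i],[2,98]).round(1),len(q))
E
python3 - <<'E'
import sys; sys.argv=["","t2"]
exec(open("v.py").read())
blob("mat",-180,110,-380,-230,85,150)
blob("bob",-35,30,-100,100,37,60); blob("cap",40,100,20,80,35,60)
E
```

```text
t 24.38 board [-10.7 -37.3] z 158.8 yaw 81.87 tilt [-0.001  0.    -1.   ] w 52.2 g 0.0 F [-0.7  0.1  0.7]
dp [0.272 0.023 0.658]
mat c [  36.6 -301.1] size [36.8 30.6] ang 15.9 z [ 87.8 131.8] 261
mat c [ -38.8 -305. ] size [43.6 42.3] ang 90.0 z [ 89.3 121. ] 427
mat c [-116.  -299.2] size [43.1 44. ] ang 72.7 z [ 89.7 102.1] 370
bob c [-6.4 42.5] size [24.  35.8] ang 88.5 z [37.2 51.2] 107
cap c [65.5 58.6] size [25.2  9.2] ang 7.7 z [43.6 50. ] 37
```

```bash
python3 -m pendant '[{"dp":[0.15,0.02,0.2],"rotation":[0,0,0],"jaw":0.6},{"dp":[0.27,0.02,0.4],"rotation":[0,0,0],"jaw":0.6},{"dp":[0.27,0.02,0.65],"rotation":[0,0,0],"jaw":0.6},{"dp":[0.27,0.02,0.65],"rotation":[0,0,0],"jaw":0.6},{"dp":[0.27,0.02,0.65],"rotation":[0,0,0],"jaw":0.6},{"dp":[0.27,0.02,0.65],"rotation":[0,0,0],"jaw":0.6}]' >/dev/null
python3 go.py -7.2 3.4 16
python3 - <<'E'
from h import *
c=camera("wrist"); save(c,"w3")
E
```

```text
t 25.18 board [-6.8  4.5] z 62.7 yaw 81.94 tilt [-0.     0.003 -1.   ] w 52.4 g 0.0 F [-0.9 -0.6  0.2]
dp [-0.007 -0.004  0.311]
```

View pics/w3.png

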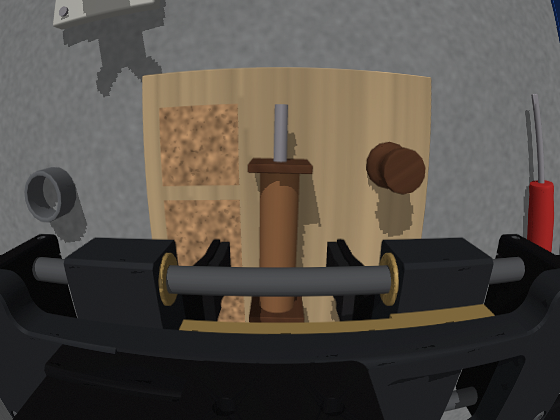

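The bobbin core (279,240) lies centred between the fingers, and the capstan (397,168) is clear. Descending and gripping.

```bash
python3 -m pendant '[{"dp":[-0.005,0,0.1],"rotation":[0,0,0],"jaw":0.6},{"dp":[-0.005,-0.003,0.2],"rotation":[0,0,0],"jaw":0.6},{"dp":[-0.005,-0.003,0.28],"rotation":[0,0,0],"jaw":0.6},{"dp":[-0.005,-0.003,0.3],"rotation":[0,0,0],"jaw":0.6},{"dp":[-0.005,-0.003,0.305],"rotation":[0,0,0],"jaw":0.6},{"dp":[-0.005,-0.003,0.305],"rotation":[0,0,0],"jaw":0.6}]' 20 >/dev/null
python3 go.py -7.2 3.4 16
python3 -m pendant '[{"dp":[0,0,0],"rotation":[0,0,0],"jaw":0},{"dp":[0,0,0],"rotation":[0,0,0],"jaw":0},{"dp":[0,0,0],"rotation":[0,0,0],"jaw":0},{"dp":[0,0,0],"rotation":[0,0,0],"jaw":0},{"dp":[0,0,0],"rotation":[0,0,0],"jaw":0},{"dp":[0,0,0],"rotation":[0,0,0],"jaw":0},{"dp":[0,0,0],"rotation":[0,0,0],"jaw":0}]' 20 >/dev/null
python3 go.py -7.2 3.4 16
python3 -m pendant '[{"dp":[0,0,-0.1],"rotation":[0,0,0],"jaw":0},{"dp":[0,0,-0.25],"rotation":[0,0,0],"jaw":0},{"dp":[0,0,-0.45],"rotation":[0,0,0],"jaw":0},{"dp":[0,0,-0.65],"rotation":[0,0,0],"jaw":0},{"dp":[0,0,-0.75],"rotation":[0,0,0],"jaw":0},{"dp":[0,0,-0.75],"rotation":[0,0,0],"jaw":0}]' >/dev/null
python3 - <<'E'
import numpy as np
a=np.radians(-8); Rb=np.array([[np.cos(a),-np.sin(a)],[np.sin(a),np.cos(a)]])
print("jig in board frame",(np.array([434.3,285.7])-[533.8,7.9])@Rb)
E
python3 go.py -137.2 261.2 125
```

```text
t 25.98 board [-8.1  4.2] z 15.5 yaw 82.0 tilt [-0.     0.001 -1.   ] w 52.1 g 0.0 F [0.7 0.1 0.5]
dp [-0.005  0.006 -0.003]
t 26.85 board [-8.3  4.1] z 15.3 yaw 82.0 tilt [-0.  0. -1.] w 23.1 g 19.9 F [ 0.3 -0.2  0.4]
dp [-0.004  0.007 -0.005]
jig in board frame [-137.19396029  261.24874595]
t 27.6 board [-7.9  4. ] z 128.6 yaw 81.99 tilt [-0.     0.002 -1.   ] w 23.6 g 19.9 F [-0.5  0.5 -2.5]
dp [ 1.714 -0.862  0.022]
```

```bash
python3 -m pendant '[{"dp":[0.08,-0.04,0],"rotation":[0,0,0],"jaw":0},{"dp":[0.25,-0.13,0],"rotation":[0,0,0],"jaw":0},{"dp":[0.45,-0.25,0],"rotation":[0,0,0],"jaw":0},{"dp":[0.7,-0.4,0],"rotation":[0,0,0],"jaw":0},{"dp":[0.95,-0.5,0],"rotation":[0,0,0],"jaw":0}]' >/dev/null
python3 -m pendant '[{"dp":[0.25,-0.12,0],"rotation":[0,0,0],"jaw":0},{"dp":[0.45,-0.24,0],"rotation":[0,0,0],"jaw":0},{"dp":[0.65,-0.32,0],"rotation":[0,0,0],"jaw":0},{"dp":[0.76,-0.362,0],"rotation":[0,0,0],"jaw":0},{"dp":[0.768,-0.362,0],"rotation":[0,0,0],"jaw":0},{"dp":[0.768,-0.362,0],"rotation":[0,0,0],"jaw":0},{"dp":[0.768,-0.362,0],"rotation":[0,0,0],"jaw":0}]' >/dev/null
python3 go.py -137.2 262 75
python3 - <<'E'
from h import *
c=camera("scene"); cv2.imwrite("pics/s3c.png",cv2.resize(c["image"][60:230,260:480,::-1],(776,600),interpolation=cv2.INTER_CUBIC))
E
```

```text
t 29.1 board [-137.3  260.8] z 127.4 yaw 81.92 tilt [-0.001 -0.    -1.   ] w 23.2 g 19.9 F [ 0.2 -0.4 -1.1]
dp [0.008 0.001 0.349]
```

View pics/s3c.png

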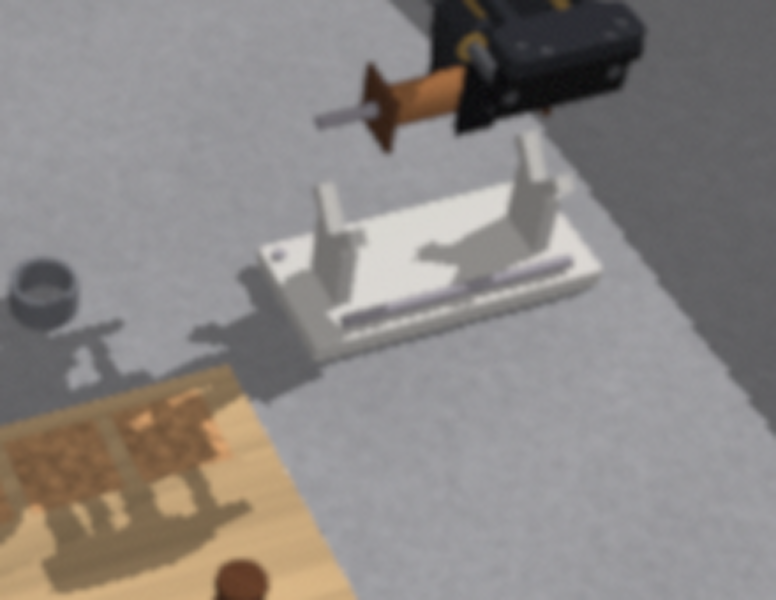

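The bobbin (400,100) hangs level above the jig's two cheeks (335,250 and 535,190), ready to be lowered.

```bash
python3 -m pendant '[{"dp":[0.004,0,0.1],"rotation":[0,0,0],"jaw":0},{"dp":[0.004,0,0.22],"rotation":[0,0,0],"jaw":0},{"dp":[0.004,0,0.34],"rotation":[0,0,0],"jaw":0},{"dp":[0.004,0,0.42],"rotation":[0,0,0],"jaw":0},{"dp":[0.004,0,0.47],"rotation":[0,0,0],"jaw":0},{"dp":[0.004,0,0.5],"rotation":[0,0,0],"jaw":0},{"dp":[0.004,0,0.52],"rotation":[0,0,0],"jaw":0},{"dp":[0.004,0,0.52],"rotation":[0,0,0],"jaw":0}]' >/dev/null
python3 go.py -137.2 262 47.3
python3 -m pendant '[{"dp":[0,0,0.005],"rotation":[0,0,0],"jaw":0},{"dp":[0,0,0.01],"rotation":[0,0,0],"jaw":0},{"dp":[0,0,0.013],"rotation":[0,0,0],"jaw":0},{"dp":[0,0,0.013],"rotation":[0,0,0],"jaw":0}]' >/dev/null
python3 go.py -137.2 262 47.3
```

```text
t 30.15 board [-137.6  262.4] z 49.8 yaw 82.0 tilt [ 0.  0. -1.] w 23.5 g 19.9 F [ 0.1 -0.3 -0.7]
dp [-0.003  0.003  0.017]
t 30.65 board [-137.6  262.5] z 47.9 yaw 82.0 tilt [ 0.  0. -1.] w 23.2 g 19.9 F [0.9 0.3 0.9]
dp [-0.003  0.002  0.004]
```

```bash
python3 -m pendant '[{"dp":[0,0,0],"rotation":[0,0,0],"jaw":0.3},{"dp":[0,0,0],"rotation":[0,0,0],"jaw":0.4},{"dp":[0,0,0],"rotation":[0,0,0],"jaw":0.55},{"dp":[0,0,0],"rotation":[0,0,0],"jaw":0.55},{"dp":[0,0,0],"rotation":[0,0,0],"jaw":0.55}]' >/dev/null
python3 -m pendant '[{"dp":[0,0,-0.1],"rotation":[0,0,0],"jaw":0.55},{"dp":[0,0,-0.3],"rotation":[0,0,0],"jaw":0.55},{"dp":[0,0,-0.6],"rotation":[0,0,0],"jaw":0.6},{"dp":[0,0,-0.95],"rotation":[0,0,0],"jaw":0.75},{"dp":[-0.3,0,-0.95],"rotation":[0,0,0],"jaw":0.75},{"dp":[-0.6,0,-0.95],"rotation":[0,0,0],"jaw":0.75},{"dp":[-1,0,-0.95],"rotation":[0,0,0],"jaw":0.75}]' >/dev/null
python3 -m pendant '[{"dp":[-0.35,0,0],"rotation":[0,0,0],"jaw":0.75},{"dp":[-0.7,0,0],"rotation":[0,0,0],"jaw":0.75},{"dp":[-1,0,0],"rotation":[0,0,0],"jaw":0.75}]' >/dev/null
python3 -m pendant '[{"dp":[-0.35,0,0],"rotation":[0,0,0],"jaw":0.75},{"dp":[-0.7,0,0],"rotation":[0,0,0],"jaw":0.75},{"dp":[-1,0,0],"rotation":[0,0,0],"jaw":0.75}]' >/dev/null
python3 - <<'E'
import sys; sys.argv=["","t3"]
exec(open("v.py").read())
blob("jig",-200,-80,150,370,52,100)
c=camera("scene"); cv2.imwrite("pics/s4c.png",cv2.resize(c["image"][60:230,260:480,::-1],(776,600),interpolation=cv2.INTER_CUBIC))
E
python3 go.py -116 -305.5 190
```

```text
jig c [-137.5  262.1] size [171.6  54. ] ang 90.0 z [56.1 81.5] 959
t 33.0 board [-138.1 -191.3] z 190.9 yaw 81.7 tilt [-0.     0.001 -1.   ] w 65.2 g 0.0 F [ 0.4  0.3 -0.4]
dp [-0.76   0.151  0.006]
```

View pics/s4c.png

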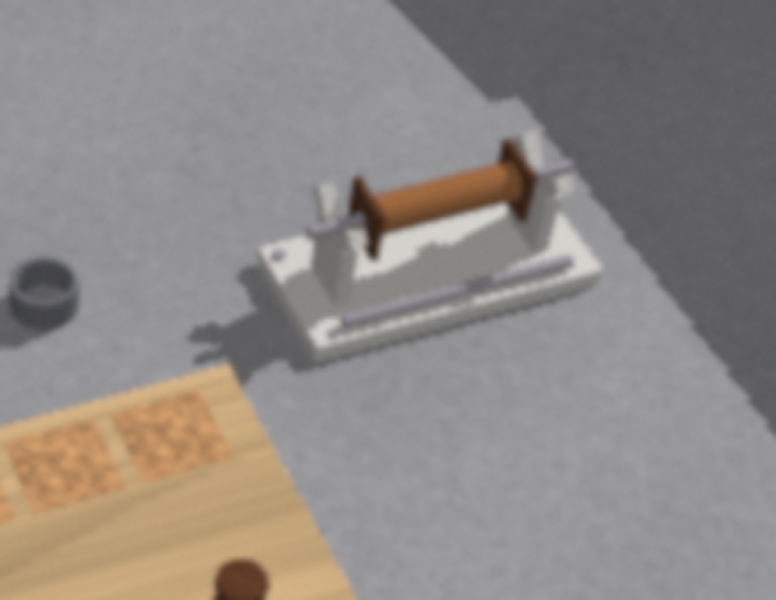

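The bobbin is seated: its axle lies in both notches, at (335,225) and (550,165). Now back to the jar.

```bash
python3 -m pendant '[{"dp":[-0.3,0.08,0],"rotation":[0,0,0.0],"jaw":0.75},{"dp":[-0.6,0.15,0],"rotation":[0,0,0],"jaw":0.75},{"dp":[-0.7,0.15,0],"rotation":[0,0,0],"jaw":0.75},{"dp":[-0.7,0.15,0],"rotation":[0,0,0],"jaw":0.75},{"dp":[-0.7,0.15,0],"rotation":[0,0,0],"jaw":0.75},{"dp":[-0.7,0.15,0],"rotation":[0,0,0],"jaw":0.75}]' 20 >/dev/null
python3 go.py -116 -300 55
```

```text
t 33.75 board [-115.  -291.4] z 190.6 yaw 82.1 tilt [-0.  0. -1.] w 65.4 g 0.0 F [ 0.6 -0.  -0.2]
dp [-0.057 -0.007  0.904]
```

```bash
python3 -m pendant '[{"dp":[-0.055,-0.005,0.05],"rotation":[0,0,0.0],"jaw":0.75},{"dp":[-0.055,-0.005,0.25],"rotation":[0,0,0],"jaw":0.75},{"dp":[-0.055,-0.005,0.45],"rotation":[0,0,0],"jaw":0.75},{"dp":[-0.055,-0.005,0.65],"rotation":[0,0,0],"jaw":0.75},{"dp":[-0.055,-0.005,0.82],"rotation":[0,0,0],"jaw":0.75},{"dp":[-0.055,-0.005,0.904],"rotation":[0,0,0],"jaw":0.75},{"dp":[-0.055,-0.005,0.904],"rotation":[0,0,0],"jaw":0.75},{"dp":[-0.055,-0.005,0.904],"rotation":[0,0,0],"jaw":0.75}]' 22 >/dev/null
python3 go.py -116 -300 55
python3 -m pendant '[{"dp":[0,0,0],"rotation":[0,0,0],"jaw":0},{"dp":[0,0,0],"rotation":[0,0,0],"jaw":0},{"dp":[0,0,0],"rotation":[0,0,0],"jaw":0},{"dp":[0,0,0],"rotation":[0,0,0],"jaw":0},{"dp":[0,0,0],"rotation":[0,0,0],"jaw":0},{"dp":[0,0,0],"rotation":[0,0,0],"jaw":0},{"dp":[0,0,0],"rotation":[0,0,0],"jaw":0}]' 22 >/dev/null
python3 go.py -116 -300 55
python3 -m pendant '[{"dp":[0,0,-0.07],"rotation":[0,0,0],"jaw":0},{"dp":[0,0,-0.17],"rotation":[0,0,0],"jaw":0},{"dp":[0,0,-0.3],"rotation":[0,0,0],"jaw":0},{"dp":[0,0,-0.4],"rotation":[0,0,0],"jaw":0},{"dp":[0,0,-0.4],"rotation":[0,0,0],"jaw":0}]' >/dev/null
python3 go.py -60 64 112
```

```text
t 34.75 board [-115.4 -301.2] z 55.5 yaw 82.0 tilt [-0.001  0.001 -1.   ] w 65.2 g 0.0 F [-0.2 -0.   0.6]
dp [ 0.008 -0.004  0.004]
t 35.62 board [-115.7 -301. ] z 55.0 yaw 82.0 tilt [-0.  0. -1.] w 45.3 g 22.0 F [-1.5 -0.5  5.9]
dp [ 0.007 -0.002 -0.   ]
t 36.25 board [-115.2 -301.3] z 116.0 yaw 81.99 tilt [-0.002  0.002 -1.   ] w 45.3 g 22.0 F [-0.6 -0.3 -2.6]
dp [2.435 0.368 0.024]
```

```bash
python3 -m pendant '[{"dp":[0.07,0,0],"rotation":[0,0,0],"jaw":0},{"dp":[0.2,0,0],"rotation":[0,0,0],"jaw":0},{"dp":[0.38,0,0],"rotation":[0,0,0],"jaw":0},{"dp":[0.58,0.04,0],"rotation":[0,0,0],"jaw":0},{"dp":[0.78,0.1,0],"rotation":[0,0,0],"jaw":0},{"dp":[1,0.17,0],"rotation":[0,0,0],"jaw":0}]' >/dev/null
python3 -m pendant '[{"dp":[0.2,0.06,0],"rotation":[0,0,0],"jaw":0},{"dp":[0.4,0.12,0],"rotation":[0,0,0],"jaw":0},{"dp":[0.6,0.17,0],"rotation":[0,0,0],"jaw":0},{"dp":[0.8,0.195,0],"rotation":[0,0,0],"jaw":0},{"dp":[1,0.195,0],"rotation":[0,0,0],"jaw":0}]' > /dev/null
python3 -m pendant '[{"dp":[0.2,0,0],"rotation":[0,0,0],"jaw":0},{"dp":[0.35,0,0.06],"rotation":[0,0,0],"jaw":0},{"dp":[0.428,0,0.14],"rotation":[0,0,0],"jaw":0},{"dp":[0.428,0,0.22],"rotation":[0,0,0],"jaw":0},{"dp":[0.428,0,0.22],"rotation":[0,0,0],"jaw":0},{"dp":[0.428,0,0.22],"rotation":[0,0,0],"jaw":0},{"dp":[0.428,0,0.22],"rotation":[0,0,0],"jaw":0}]' >/dev/null
python3 go.py -60.3 63 64.5
```

```text
t 38.5 board [-60.8  62.9] z 82.1 yaw 81.95 tilt [-0.     0.001 -1.   ] w 45.9 g 22.0 F [-0.3 -0.3 -2.1]
dp [0.    0.004 0.117]
```

```bash
python3 -m pendant '[{"dp":[0,0.003,0.04],"rotation":[0,0,0],"jaw":0},{"dp":[0,0.003,0.08],"rotation":[0,0,0],"jaw":0},{"dp":[0,0.003,0.105],"rotation":[0,0,0],"jaw":0},{"dp":[0,0.003,0.115],"rotation":[0,0,0],"jaw":0},{"dp":[0,0.003,0.12],"rotation":[0,0,0],"jaw":0},{"dp":[0,0.003,0.12],"rotation":[0,0,0],"jaw":0}]'
python3 -m pendant '[{"dp":[0,0,0],"rotation":[0,0,0],"jaw":0.56},{"dp":[0,0,0],"rotation":[0,0,0],"jaw":0.62},{"dp":[0,0,0],"rotation":[0,0,0],"jaw":0.7},{"dp":[0,0,0],"rotation":[0,0,0],"jaw":0.8},{"dp":[0,0,0],"rotation":[0,0,0],"jaw":0.8}]' >/dev/null
python3 go.py -60 63 64
python3 -m pendant '[{"dp":[0,0,-0.15],"rotation":[0,0,0],"jaw":0.8},{"dp":[0,0,-0.5],"rotation":[0,0,0],"jaw":0.8},{"dp":[0,0,-0.9],"rotation":[0,0,0],"jaw":0.7},{"dp":[-0.3,0.1,-0.9],"rotation":[0,0,0],"jaw":0.7},{"dp":[-0.6,0.3,-0.9],"rotation":[0,0,0],"jaw":0.7},{"dp":[-1,0.6,-0.9],"rotation":[0,0,0],"jaw":0.7}]' >/dev/null
python3 -m pendant '[{"dp":[-0.35,0.02,0],"rotation":[0,0,0],"jaw":0.7},{"dp":[-0.7,0.05,0],"rotation":[0,0,0],"jaw":0.7},{"dp":[-1,0.05,0],"rotation":[0,0,0],"jaw":0.7},{"dp":[-1,0.05,0],"rotation":[0,0,0],"jaw":0.7},{"dp":[-1,0.05,0],"rotation":[0,0,0],"jaw":0.7},{"dp":[-1,0.05,0],"rotation":[0,0,0],"jaw":0.7}]' >/dev/null
python3 - <<'E'
import sys; sys.argv=["","t4"]
exec(open("v.py").read())
blob("jar",-100,-20,20,110,95,150)
E
python3 go.py 38 -305.7 190
```

```text
time: 39.25
ee_pos: [0.4823, 0.0792, 0.0641]
eef_rot: [0.755, 0.656, -0.0, 0.0]
ft_force: [-3.3, -0.5, 4.7]
width: 0.0454
grip_force: 22.0
t 39.88 board [-60.7  63.3] z 63.7 yaw 82.0 tilt [-0.  0. -1.] w 68.0 g 0.0 F [-0.9 -0.2 -0.6]
dp [-0.002  0.005 -0.002]
jar c [-60.9  63.6] size [42.6 43. ] ang 6.8 z [102.5 112. ] 348
t 41.42 board [  29.5 -225.1] z 198.9 yaw 82.13 tilt [ 0.  0. -1.] w 61.0 g 0.0 F [-0.1 -0.1 -0.4]
dp [-0.537  0.056  0.059]
```

```bash
python3 -m pendant '[{"dp":[-0.25,0.03,0],"rotation":[0,0,0.0],"jaw":0.7},{"dp":[-0.45,0.055,0],"rotation":[0,0,0],"jaw":0.7},{"dp":[-0.535,0.055,0],"rotation":[0,0,0],"jaw":0.7},{"dp":[-0.535,0.055,0],"rotation":[0,0,0],"jaw":0.7},{"dp":[-0.535,0.055,0.1],"rotation":[0,0,0],"jaw":0.7},{"dp":[-0.535,0.055,0.1],"rotation":[0,0,0],"jaw":0.7}]' 20 >/dev/null
python3 go.py 38 -305.7 55.5
python3 -m pendant '[{"dp":[0,0,0.15],"rotation":[0,0,0.0],"jaw":0.7},{"dp":[0,0,0.35],"rotation":[0,0,0],"jaw":0.7},{"dp":[0,0,0.55],"rotation":[0,0,0],"jaw":0.7},{"dp":[0,0,0.72],"rotation":[0,0,0],"jaw":0.7},{"dp":[0,0,0.82],"rotation":[0,0,0],"jaw":0.7},{"dp":[0,0,0.855],"rotation":[0,0,0],"jaw":0.7},{"dp":[0,0,0.855],"rotation":[0,0,0],"jaw":0.7},{"dp":[0,0,0.855],"rotation":[0,0,0],"jaw":0.7}]' 22 >/dev/null
python3 go.py 38 -305.7 55.5
```

```text
t 42.17 board [  36.8 -305.4] z 182.1 yaw 82.1 tilt [ 0.001 -0.002 -1.   ] w 60.9 g 0.0 F [ 0.2  1.  -0.3]
dp [-0.003  0.01   0.844]
t 43.17 board [  38.1 -307.1] z 56.5 yaw 82.0 tilt [-0.001  0.001 -1.   ] w 61.1 g 0.0 F [-0.4 -0.5  0.4]
dp [ 0.009 -0.001  0.006]
```

```bash
python3 -m pendant '[{"dp":[0.009,0,0],"rotation":[0,0,0],"jaw":0.65},{"dp":[0.009,0,0],"rotation":[0,0,0],"jaw":0},{"dp":[0.009,0,0],"rotation":[0,0,0],"jaw":0},{"dp":[0.009,0,0],"rotation":[0,0,0],"jaw":0},{"dp":[0.009,0,0],"rotation":[0,0,0],"jaw":0},{"dp":[0.009,0,0],"rotation":[0,0,0],"jaw":0},{"dp":[0.009,0,0],"rotation":[0,0,0],"jaw":0},{"dp":[0.009,0,0],"rotation":[0,0,0],"jaw":0}]' 22 >/dev/null
python3 go.py 38 -305.7 55
python3 -m pendant '[{"dp":[0,0,-0.07],"rotation":[0,0,0],"jaw":0},{"dp":[0,0,-0.17],"rotation":[0,0,0],"jaw":0},{"dp":[0,0,-0.3],"rotation":[0,0,0],"jaw":0},{"dp":[0,0,-0.4],"rotation":[0,0,0],"jaw":0},{"dp":[0,0,-0.4],"rotation":[0,0,0],"jaw":0}]' >/dev/null
python3 go.py -60.2 -1 112
```

```text
t 44.17 board [  37.6 -305.6] z 55.5 yaw 82.0 tilt [-0.  0. -1.] w 38.1 g 22.0 F [ 1.  -0.6  0. ]
dp [-0.001  0.002  0.004]
t 44.8 board [  38.4 -305.9] z 117.3 yaw 81.99 tilt [-0.001  0.003 -1.   ] w 37.3 g 22.0 F [ 0.1  0.2 -1.5]
dp [ 2.033 -0.658  0.031]
```

```bash
python3 -m pendant '[{"dp":[0.07,0,0],"rotation":[0,0,0],"jaw":0},{"dp":[0.2,0,0],"rotation":[0,0,0],"jaw":0},{"dp":[0.38,0,0],"rotation":[0,0,0],"jaw":0},{"dp":[0.58,-0.06,0],"rotation":[0,0,0],"jaw":0},{"dp":[0.78,-0.16,0],"rotation":[0,0,0],"jaw":0},{"dp":[1,-0.3,0],"rotation":[0,0,0],"jaw":0}]' >/dev/null
python3 -m pendant '[{"dp":[0.2,-0.12,0],"rotation":[0,0,0],"jaw":0},{"dp":[0.4,-0.22,0],"rotation":[0,0,0],"jaw":0},{"dp":[0.6,-0.3,0],"rotation":[0,0,0],"jaw":0},{"dp":[0.8,-0.35,0],"rotation":[0,0,0],"jaw":0},{"dp":[0.95,-0.36,0],"rotation":[0,0,0],"jaw":0},{"dp":[1,-0.36,0.06],"rotation":[0,0,0],"jaw":0},{"dp":[1,-0.36,0.16],"rotation":[0,0,0],"jaw":0},{"dp":[1,-0.36,0.2],"rotation":[0,0,0],"jaw":0}]' > /dev/null
python3 -m pendant '[{"dp":[0.03,0,0],"rotation":[0,0,0],"jaw":0},{"dp":[0.035,0,0],"rotation":[0,0,0],"jaw":0},{"dp":[0.035,0,0],"rotation":[0,0,0],"jaw":0},{"dp":[0.035,0,0],"rotation":[0,0,0],"jaw":0}]' >/dev/null
python3 go.py -60.2 -0.5 65
```

```text
t 47.05 board [-61.3  -0.4] z 85.7 yaw 81.99 tilt [-0.     0.001 -1.   ] w 37.6 g 22.0 F [-0.4 -1.  -2.7]
dp [-0.     0.007  0.138]
```

```bash
python3 -m pendant '[{"dp":[0,0.007,0.04],"rotation":[0,0,0],"jaw":0},{"dp":[0,0.007,0.08],"rotation":[0,0,0],"jaw":0},{"dp":[0,0.007,0.11],"rotation":[0,0,0],"jaw":0},{"dp":[0,0.007,0.13],"rotation":[0,0,0],"jaw":0},{"dp":[0,0.007,0.138],"rotation":[0,0,0],"jaw":0},{"dp":[0,0.007,0.142],"rotation":[0,0,0],"jaw":0},{"dp":[0,0.007,0.142],"rotation":[0,0,0],"jaw":0}]'
python3 -m pendant '[{"dp":[0,0,0],"rotation":[0,0,0],"jaw":0.47},{"dp":[0,0,0],"rotation":[0,0,0],"jaw":0.55},{"dp":[0,0,0],"rotation":[0,0,0],"jaw":0.65},{"dp":[0,0,0],"rotation":[0,0,0],"jaw":0.75},{"dp":[0,0,0],"rotation":[0,0,0],"jaw":0.75}]' >/dev/null
python3 go.py -60 -0.5 64
python3 -m pendant '[{"dp":[0,0,-0.15],"rotation":[0,0,0],"jaw":0.75},{"dp":[0,0,-0.5],"rotation":[0,0,0],"jaw":0.75},{"dp":[0,0,-0.9],"rotation":[0,0,0],"jaw":0.7},{"dp":[-0.3,0.04,-0.9],"rotation":[0,0,0],"jaw":0.7},{"dp":[-0.6,0.1,-0.9],"rotation":[0,0,0],"jaw":0.7},{"dp":[-1,0.153,-0.9],"rotation":[0,0,0],"jaw":0.7}]' >/dev/null
python3 -m pendant '[{"dp":[-0.35,0,0],"rotation":[0,0,0],"jaw":0.7},{"dp":[-0.7,0,0],"rotation":[0,0,0],"jaw":0.7},{"dp":[-1,0,0],"rotation":[0,0,0],"jaw":0.7},{"dp":[-1,0,0],"rotation":[0,0,0],"jaw":0.7},{"dp":[-1,0,0],"rotation":[0,0,0],"jaw":0.7}]' >/dev/null
python3 - <<'E'
import sys; sys.argv=["","t5"]
exec(open("v.py").read())
blob("bottle",-100,-20,-32,32,120,150)
E
python3 go.py -38.2 -306 190
```

```text
time: 47.92
ee_pos: [0.474, 0.016, 0.0644]
eef_rot: [0.755, 0.656, -0.0, 0.0]
ft_force: [-1.4, 1.1, 2.2]
width: 0.0376
grip_force: 22.0
t 48.55 board [-60.4  -0.3] z 64.2 yaw 82.0 tilt [-0.  0. -1.] w 63.4 g 0.0 F [ 0.2  0.2 -1. ]
dp [-0.001  0.003  0.001]
bottle c [-60.   -1.1] size [20.6 20.8] ang 6.6 z [134.2 141.1] 93
t 49.98 board [ -37.2 -298.9] z 199.2 yaw 82.1 tilt [ 0.  0. -1.] w 60.6 g 0.0 F [-1.   0.6  0.6]
dp [-0.047 -0.007  0.061]
```

```bash
python3 -m pendant '[{"dp":[-0.045,-0.006,0.06],"rotation":[0,0,0.0],"jaw":0.85},{"dp":[-0.045,-0.006,0.15],"rotation":[0,0,0],"jaw":0.85},{"dp":[-0.045,-0.006,0.35],"rotation":[0,0,0],"jaw":0.85},{"dp":[-0.045,-0.006,0.55],"rotation":[0,0,0],"jaw":0.85},{"dp":[-0.045,-0.006,0.75],"rotation":[0,0,0],"jaw":0.85},{"dp":[-0.045,-0.006,0.87],"rotation":[0,0,0],"jaw":0.85},{"dp":[-0.045,-0.006,0.908],"rotation":[0,0,0],"jaw":0.85},{"dp":[-0.045,-0.006,0.908],"rotation":[0,0,0],"jaw":0.85}]' 25 >/dev/null
python3 go.py -38.2 -306.1 63
python3 -m pendant '[{"dp":[0,0,0],"rotation":[0,0,0],"jaw":0.65},{"dp":[0,0,0],"rotation":[0,0,0],"jaw":0},{"dp":[0,0,0],"rotation":[0,0,0],"jaw":0},{"dp":[0,0,0],"rotation":[0,0,0],"jaw":0},{"dp":[0,0,0],"rotation":[0,0,0],"jaw":0},{"dp":[0,0,0],"rotation":[0,0,0],"jaw":0},{"dp":[0,0,0],"rotation":[0,0,0],"jaw":0},{"dp":[0,0,0],"rotation":[0,0,0],"jaw":0}]' 25 >/dev/null
python3 go.py -38.2 -306.1 63
python3 -m pendant '[{"dp":[0,0,-0.07],"rotation":[0,0,0],"jaw":0},{"dp":[0,0,-0.17],"rotation":[0,0,0],"jaw":0},{"dp":[0,0,-0.3],"rotation":[0,0,0],"jaw":0},{"dp":[0,0,-0.4],"rotation":[0,0,0],"jaw":0},{"dp":[0,0,-0.4],"rotation":[0,0,0],"jaw":0}]' >/dev/null
python3 go.py -60.5 -65.5 112
```

```text
t 50.98 board [ -38.1 -307. ] z 63.2 yaw 82.01 tilt [-0.  0. -1.] w 73.8 g 0.0 F [ 0.3  0.2 -0.1]
dp [ 0.006 -0.001  0.002]
t 51.98 board [ -38.3 -307.1] z 63.2 yaw 82.0 tilt [-0.  0. -1.] w 42.7 g 24.8 F [-1.6  0.9  3.5]
dp [0.007 0.001 0.001]
t 52.6 board [ -37.5 -307.4] z 124.6 yaw 81.99 tilt [-0.002  0.002 -1.   ] w 42.1 g 24.8 F [ 0.4  0.1 -2.9]
dp [ 1.613 -0.154  0.081]
```

```bash
python3 -m pendant '[{"dp":[0.07,0,0],"rotation":[0,0,0],"jaw":0},{"dp":[0.2,-0.02,0],"rotation":[0,0,0],"jaw":0},{"dp":[0.38,-0.04,0],"rotation":[0,0,0],"jaw":0},{"dp":[0.58,-0.06,0],"rotation":[0,0,0],"jaw":0},{"dp":[0.8,-0.08,0],"rotation":[0,0,0],"jaw":0}]' >/dev/null
python3 -m pendant '[{"dp":[0.2,-0.02,0],"rotation":[0,0,0],"jaw":0},{"dp":[0.4,-0.04,0],"rotation":[0,0,0],"jaw":0},{"dp":[0.6,-0.06,0],"rotation":[0,0,0],"jaw":0},{"dp":[0.75,-0.07,0],"rotation":[0,0,0],"jaw":0},{"dp":[0.808,-0.07,0.06],"rotation":[0,0,0],"jaw":0},{"dp":[0.808,-0.07,0.15],"rotation":[0,0,0],"jaw":0},{"dp":[0.808,-0.07,0.22],"rotation":[0,0,0],"jaw":0},{"dp":[0.808,-0.07,0.22],"rotation":[0,0,0],"jaw":0}]' > /dev/null
python3 -m pendant '[{"dp":[0,0,0],"rotation":[0,0,0],"jaw":0},{"dp":[0,0,0],"rotation":[0,0,0],"jaw":0}]' >/dev/null
python3 go.py -60.3 -66.2 72.3
```

```text
t 54.48 board [-60.5 -66.1] z 90.3 yaw 81.98 tilt [-0.     0.001 -1.   ] w 42.0 g 24.8 F [ 0.7 -0.5 -2.6]
dp [-0.001  0.002  0.12 ]
```

```bash
python3 -m pendant '[{"dp":[0,0.002,0.04],"rotation":[0,0,0],"jaw":0},{"dp":[0,0.002,0.08],"rotation":[0,0,0],"jaw":0},{"dp":[0,0.002,0.1],"rotation":[0,0,0],"jaw":0},{"dp":[0,0.002,0.112],"rotation":[0,0,0],"jaw":0},{"dp":[0,0.002,0.12],"rotation":[0,0,0],"jaw":0},{"dp":[0,0.002,0.12],"rotation":[0,0,0],"jaw":0}]'
python3 -m pendant '[{"dp":[0,0,0],"rotation":[0,0,0],"jaw":0.52},{"dp":[0,0,0],"rotation":[0,0,0],"jaw":0.6},{"dp":[0,0,0],"rotation":[0,0,0],"jaw":0.7},{"dp":[0,0,0],"rotation":[0,0,0],"jaw":0.8},{"dp":[0,0,0],"rotation":[0,0,0],"jaw":0.8}]' >/dev/null
python3 go.py -60 -66 72
python3 -m pendant '[{"dp":[0,0,-0.15],"rotation":[0,0,0],"jaw":0.8},{"dp":[0,0,-0.5],"rotation":[0,0,0],"jaw":0.8},{"dp":[0,0,-0.9],"rotation":[0,0,0],"jaw":0.8},{"dp":[-0.3,0,-0.9],"rotation":[0,0,0],"jaw":0.8},{"dp":[-0.6,0,-0.9],"rotation":[0,0,0],"jaw":0.8},{"dp":[-1,0,-0.9],"rotation":[0,0,0],"jaw":0.8},{"dp":[-1,0,-0.9],"rotation":[0,0,0],"jaw":0.8}]' >/dev/null
python3 -m pendant '[{"dp":[-0.3,0,0],"rotation":[0,0,0],"jaw":0.8},{"dp":[-0.6,0,0],"rotation":[0,0,0],"jaw":0.8},{"dp":[-0.6,0,0],"rotation":[0,0,0],"jaw":0.8},{"dp":[-0.6,0,0],"rotation":[0,0,0],"jaw":0.8},{"dp":[-0.6,0,0],"rotation":[0,0,0],"jaw":0.8}]'
python3 - <<'E'
import sys; sys.argv=["","t6"]
exec(open("v.py").read())
blob("row",-100,-20,-110,110,107.5,150);blob("tin",-100,-20,-110,-32,105,150);blob("bottle",-100,-20,-32,32,125,150);blob("jar",-100,-20,32,110,95,150)
blob("cap",40,100,20,80,35,60); blob("jig",-200,-80,150,370,52,100)
c=camera("scene"); cv2.imwrite("pics/s6c.png",cv2.resize(c["image"][60:280,180:480,::-1],(800,586),interpolation=cv2.INTER_CUBIC))
E
```

```text
time: 55.22
ee_pos: [0.4647, -0.0489, 0.0721]
eef_rot: [0.755, 0.656, -0.0, 0.0]
ft_force: [-0.6, 0.3, -0.5]
width: 0.0423
grip_force: 24.8
t 55.85 board [-60.6 -65.9] z 71.9 yaw 82.0 tilt [-0.  0. -1.] w 67.3 g 0.0 F [ 0.6 -0.4 -0.7]
dp [-0.001  0.004 -0.   ]
time: 57.35
ee_pos: [0.4318, -0.2851, 0.2071]
eef_rot: [0.754, 0.657, 0.0, 0.0]
ft_force: [0.9, 1.0, 0.6]
width: 0.0694
grip_force: 0.0
row c [-60.8  62.4] size [42.5 36.5] ang 7.0 z [107.6 111.4] 186
row c [-60.6  -0.1] size [28.9 31.4] ang 82.6 z [107.9 141.1] 161
row c [-60.9 -64.1] size [41.8 41.9] ang 1.0 z [111.6 129.9] 392
tin c [-60.9 -64.1] size [41.8 41.9] ang 1.0 z [111.6 129.9] 392
bottle c [-60.   -1.1] size [20.7 20.7] ang 6.6 z [134.5 141.2] 92
jar c [-60.9  63.7] size [42.7 42.7] ang 6.9 z [103.7 111.2] 347
cap c [66.6 50.7] size [25.6 25.5] ang 6.8 z [41.8 49.7] 116
jig c [-137.4  261. ] size [ 54.3 169. ] ang 0.1 z [56.  81.6] 963
```

View pics/s6c.png

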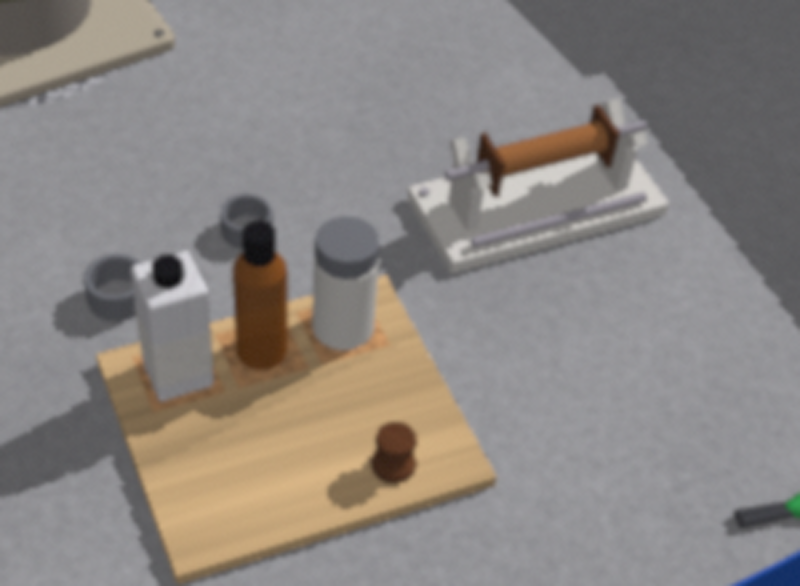

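The tin (175,325), bottle (260,300) and jar (345,285) stand centred on their own stands. The bobbin (550,145) is seated and the capstan (395,450) hasn't moved.

```bash
python3 -c "
from bench import r; print(r.close_job())"
```

```text
the job is handed in; nothing more can be done
None
```

Job handed in after about 57 s of robot time: the bobbin is seated in both notches, bottle, tin and jar stand within about 1 mm of the centres of the stands they came from, and the capstan is where it was.

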